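# Drift the pump cover into line and fit its bolt

### The arm

A 6-joint arm with a two-finger parallel gripper is mounted at the origin on the work surface. World frame = base frame: x ahead of the robot, y to its left, z up, the work surface at z = 0. Lengths are in m, angles in rad, forces in N, time in s.
With the tool pointing down it reaches from about 0.3 to 0.875 m from the base axis. Payload 6.4 kg.
Tool frame: the origin (TCP) lies midway between the tips of the shut fingers; the grasp point (between the pads) lies 19 mm behind it; z points along the fingers, y is the line along which they close (so a half turn about z gives the same grasp; the last joint's range is limited). The gripper opens to 85 mm and grips with 20 to 120 N. Pads are 22 mm wide; open, the fingers measure 114 mm over their backs; the gripper's body (76 mm by 85 mm) begins 54 mm behind the grasp point. The pads swing forward as they close: fully open they stand 13 mm farther back than shut.
Start: joints at [-1.511, 0.181, 1.607, -0, 1.354, -0.206], TCP at [0.151, -0.555, 0.231] pointing down, gripper open.
Joint ranges: [-2.99, 2.99], [-0.89, 2.07], [0.3, 2.58], [-1.14, 4.28], [0, 2.63], [-3.12, 3.12]. Speed limits (rad/s): [2.57, 2.57, 3.01, 3.14, 3.14, 3.14].

### API

Orientations are given as a unit quaternion [w, x, y, z].
In Python, from bench import ctrl gives the robot as it stands. The module is installed in compiled form; this text tells all that it offers.
- The arm moves only by the tool move_arm, never from a script. Its argument "plan" is one flat list of numbers, 6 for each row, row after row: the shift along the world's x, y, z in units of 50 mm (1.0 is 50 mm), then the turn, a rotation vector about the world's x, y, z in rad. A call has 1 to 10 rows; each row is the pose to reach, as a shift and turn from the pose commanded when the call began; what a row does not reach only later rows make up. A row lasts 1/8 s, in which the tool goes at most 62.5 mm and 10.7 degrees, less where a joint would pass 70% of its speed; a pose out of reach is approached as far as the arm can. A call with a gripper value outside its range is refused whole. "grip" is the finger opening in mm, from 0 to 85.4, set as the call begins (left out, the last holds). The fingers move at their own pace and stop on an object; the grip force is fixed at half the most. Time passes only in rows, so rows that repeat a pose let the fingers close. It gives the time, the measured TCP pose, the force, the opening and the grip force at its end, in the units of the state.
- ctrl.get_obs(): the state, without advancing time (a new reading comes with each control period).
- ctrl.camera(name): name is "scene" or "top" or "wrist"; returns a dict with "pixels" (384x512x3 uint8, red, green, blue), "fx", "fy", "cx", "cy" (pixels), "origin" and "attitude" of the camera in the world. Camera axes: x right, y down, z forward; pixel columns grow to the right and rows downward; lengths in m; the calibration is good to about 2 mm. A picture is of the moment at which its call begins. There is no depth.
- ctrl.hand_in(): hands the job in; it is judged then, once.
The state is a dict: "time_s": time; "q": joint angles; "dq": joint speeds; "joint_efforts": joint torques, N m; "eef_pos": TCP position; "eef_rot": TCP orientation; "wrist_force": force on the tool from outside, world axes, zero at the start; "torque": the same for the moment, N m; "opening": opening from 0.0 (shut) to 1.0 (fully open); "grasp_force": force on a finger pad.
Only numpy, scipy, OpenCV 4.12 (cv2) and the standard library are available. Lean on these libraries where they do the work, as an engineer would, in place of code of your own. Each camera call takes 0.05 s, during which the arm holds its last target. There are 200 camera calls.

### The job

The cover plate on the pump housing has slipped along its slideway, so its two holes no longer line up with those of the housing. Take the drift pin from its wooden cradle, set it fully down in the sloping rest and let go of it, take it again by its grip so that it can point straight down, and push it fully home through the larger hole of the plate into the housing, which draws the holes into line. Let go and leave the pin standing there, then fit the thumb bolt from the white block fully home in the remaining, smaller hole, and leave the other things on the table where they are.

Things in the scene. Friction and masses are not known exactly. Their poses are not given: they have to be found in the camera images.
- housing: Fixed grey pump housing, a block 100 (x) x 190 (y) x 70 mm high, origin at the centre of its underside, z up. Low lips along y on its top (6 mm high, 73 mm apart) guide the plate; steel pipe stubs on its y ends reach y = +-124 mm. Two blind vertical holes in the top, 60 mm deep: 24.5 mm diameter at y = -45 mm, 20 mm diameter at y = +45 mm.
- housing_big (a point): Centre of the housing's larger hole (24.5 mm), at its top face, 70 mm above the table.
- housing_small (a point): Centre of the housing's smaller hole (20 mm), at its top face.
- plate: Loose aluminium cover plate 70 (x) x 170 (y) x 10 mm, 0.3 to 0.55 kg, lying between the lips on the housing; origin at the centre of its underside, axes nearly the housing's. Through holes: 24.5 mm at y = -45 mm, 20 mm at y = +45 mm. At the start it is shifted 7.5 to 10 mm along the housing's +y; pushed, it slides along y (play in x 1.5 mm).
- plate_big (a point): Centre of the plate's larger hole (24.5 mm), at the plate's top face (80 mm above the table).
- plate_small (a point): Centre of the plate's smaller hole (20 mm), at the plate's top face.
- pin: Steel drift pin, round, 116 mm long, 0.22 kg; its x axis points along it to the tip. Origin on the axis at the shoulder (tip side of the collar). Ahead of it: 15 mm of 22 mm diameter, then a 40 mm taper to 8 mm at the tip. Behind it: collar 34 mm diameter, 6 mm long, then the plain round grip, 22 mm diameter, from x = -6 to -61 mm. Home, its shoulder lies on the plate's top, tip down.
- pin_tip (a point): Centre of the pin's tip face, 55 mm ahead of the pin's origin.
- rest_tube: Fixed square steel socket of the sloping rest: 24 mm inside, 36 outside, 50 long. Origin at the centre of its mouth, 80 mm above the table; x runs into the socket, 45 degrees downward and roughly to the robot's left. Fully down in it, the pin has its tip inside, its collar on the mouth and its grip sticking out up to the right. Its steel foot is 130 x 80 x 14 mm.
- bolt: Steel thumb bolt, 83 mm long, 0.14 to 0.28 kg. Origin on the axis at the underside of the head, z up along the axis. Shank 15 mm diameter, 45 mm long, end chamfered to 13 mm; flange 32 mm diameter, 5 mm thick; then a knurled round head of 28 mm diameter up to 38 mm above the origin. Stands loosely in the white block.
- cradle: Fixed wooden cradle, foot 130 (x) x 70 x 12 mm, origin at the centre of its underside, x roughly to the robot's left. The pin lies level in its two V notches, tip towards the cradle's +x, axis 42 mm above the table, pin origin at x = 3 mm. The notches hold the pin 3 to 12 mm ahead of its origin and 46 to 57 mm behind it; between collar and rear notch the grip is free.
- rack: Fixed white plastic block 90 (x) x 70 x 60 mm, origin at the centre of its underside; an 18 mm hole in the middle of its top holds the upright bolt, head on the top face.
- jar: Bystander: amber glass jar, 60 mm wide, 75 mm high. To be left where it is.
- bowl: Bystander: steel bowl, 100 mm wide, 45 mm high. To be left where it is.
- gasket: Bystander: black rubber gasket ring, 64 mm wide, 8 mm high. To be left where it is.
- spoon: Bystander: wooden spoon lying on the table. To be left where it is.
- wrench: Bystander: steel wrench lying on the table. To be left where it is.
- scraper: Bystander: spatula lying on the table. To be left where it is.
- cup: Bystander: white cup, 76 mm wide, 70 mm high. To be left where it is.
Not all that is in view belongs to the job. What is shaped like the part that bears rest_tube but orange is not meant.

How it is judged:
By the outcome, as a careful person would: the job done as asked, in the order asked, and still so for the second after the job is handed in, with the robot touching nothing.
It also fails if it takes over 72 s, if anything falls off the work surface, if the arm or the gripper's body presses on something with over 40 N, if the wrist force passes 120 N, or if a joint passes its speed limit or range.

## Working session

There is one attempt and no reset: what is moved stays moved. The work goes in short steps, Python scripts to look and compute and a tool call to move; the robot and the scene stay as the last step left them, time stands still between calls to the robot, and variables do not carry over. Pictures are saved under pics/ and viewed, at most 10 in all, crops included, and the job is handed in when it is done.

Besides the shell and the picture viewer there is one more tool, called by a JSON object that holds its "op" and its "data", one argument or row to a line. move_arm: Moves the arm, as the interface text tells. Its arguments: {"type":"object","properties":{"plan":{"type":"array"},"grip":{"type":"number"}},"required":["plan"]}

```bash
mkdir -p pics
cat > h.py <<'E'
import numpy as np,cv2
from bench import ctrl
from scipy.spatial.transform import Rotation as R
def rot(a):
    a=np.array(a,float)
    return a if a.shape==(3,3) else R.from_quat(np.roll(a,-1)).as_matrix()
def snap(n,f=None):
    c=ctrl.camera(n)
    if f: cv2.imwrite('pics/'+f,c['pixels'][:,:,::-1])
    return c
def ray(c,u,v):
    d=rot(c['attitude'])@np.array([(u-c['cx'])/c['fx'],(v-c['cy'])/c['fy'],1]);return np.array(c['origin'],float),d/np.linalg.norm(d)
def onz(c,u,v,z):
    o,d=ray(c,u,v);return o+d*(z-o[2])/d[2]
def tri(*rs):
    A=0;b=0
    for o,d in rs:
        P=np.eye(3)-np.outer(d,d);A=A+P;b=b+P@o
    p=np.linalg.solve(A,b);return p,[np.linalg.norm((np.eye(3)-np.outer(d,d))@(p-o)) for o,d in rs]
def proj(c,p):
    q=rot(c['attitude']).T@(np.array(p)-c['origin']);return c['cx']+c['fx']*q[0]/q[2],c['cy']+c['fy']*q[1]/q[2]
E
python3 - <<'E'
from h import *
import pickle
np.set_printoptions(precision=4,suppress=True)
D={}
for n in ['scene','top','wrist']:
    D[n]=c=snap(n)
    print(n,c['fx'],c['cx'],c['cy'],c['origin'],c['attitude'])
    im=cv2.resize(c['pixels'][:,:,::-1],(768,576),interpolation=cv2.INTER_CUBIC);cv2.imwrite(f'pics/{n}0.png',im)
pickle.dump(D,open('d0.pkl','wb'))
print(ctrl.get_obs())
E
```

```text
scene 472.5250180986381 259.80969280063806 190.99474207658446 [1.1882 0.6362 0.8797] [-0.1666  0.3762  0.8354 -0.3646]
top 378.0747106038313 256.2285411350394 193.24920616968072 [0.3381 0.0542 1.0188] [ 0.0748 -0.6692  0.7348 -0.0819]
wrist 313.42256283568463 255.82378158494495 193.80740829353343 [ 0.2301 -0.5323  0.3734] [ 0.1275  0.7844 -0.599  -0.0985]
{'time_s': 0.15, 'q': array([-1.5113,  0.1814,  1.6078, -0.    ,  1.3538, -0.2063]), 'dq': array([ 0.0006, -0.003 , -0.002 , -0.0004,  0.0004,  0.0014]), 'joint_efforts': array([  0.0001, -44.527 , -35.1693,  -0.0002,   0.006 ,  -0.    ]), 'eef_pos': array([ 0.151 , -0.5544,  0.2306]), 'eef_rot': array([-0.0007,  0.9912,  0.1325,  0.    ]), 'wrist_force': array([-0.8202,  0.0717,  0.5341]), 'torque': array([ 0.0528, -0.0256, -0.0776]), 'grasp_force': 0.0, 'opening': 0.9949981128443378}
```

View pics/top0.png

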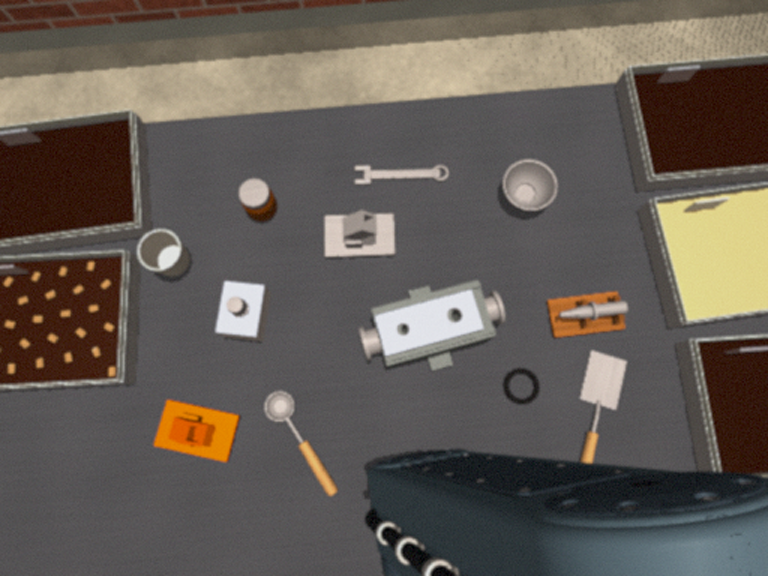

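View pics/scene0.png

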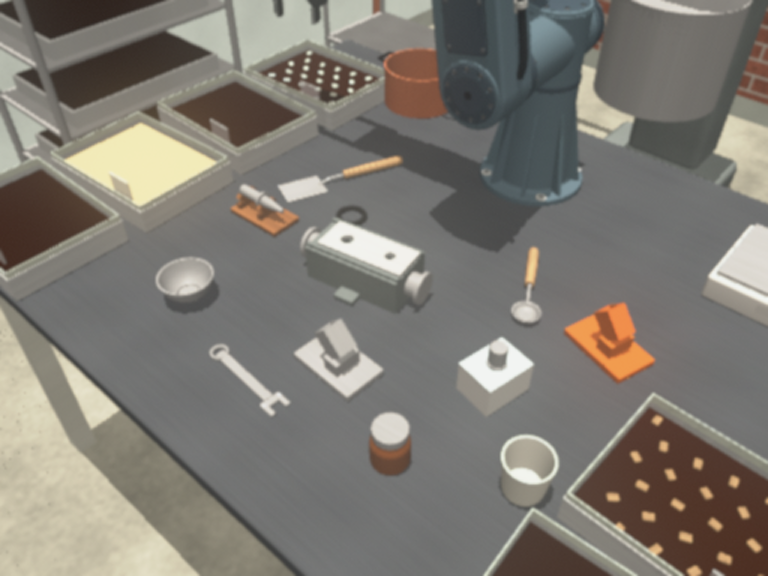

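The top view shows (px in 768 wide): pin grip end (625,308), tip (560,315); big hole (455,314), small hole (403,328); steel rest (360,235); bolt head (237,305). The orange decoy is at (197,430). In the scene view the pin runs (240,190)-(283,212), the holes are at (347,239) and (390,256), the rest mouth is near (335,325), and the bolt is at (498,347).

Run:
```python
from h import *
import pickle
np.set_printoptions(precision=4,suppress=True)
D=pickle.load(open('d0.pkl','rb'));T,S=D['top'],D['scene']
def two(n,t,s):
    p,e=tri(ray(T,t[0]/1.5,t[1]/1.5),ray(S,s[0]/1.5,s[1]/1.5));print(n,p,np.array(e)*1e3)
two('gripend',(626,308),(240,190));two('tip',(560,316),(283,212))
two('big',(455,314),(347,239));two('small',(403,328),(390,256));two('bolt',(236,304),(498,345))
for n,u,v,z in [('foot',324,215,.014),('foot',394,215,.014),('foot',395,256,.014),('foot',325,257,.014),
 ('rack',223,281,.06),('rack',265,284,.06),('rack',260,338,.06),('rack',216,333,.06),('cradle',549,298,.012),('cradle',622,292,.012),('cradle',625,331,.012),('cradle',552,337,.012),
 ('plate',372,306,.08),('plate',482,290,.08),('jar',254,190,.075),('bowl',529,187,.045)]: print(n,onz(T,u/1.5,v/1.5,z))
c=T['pixels'][130:180,205:275,::-1]; d=S['pixels'][205:270,190:260,::-1]
cv2.imwrite('pics/c1.png',np.hstack([cv2.resize(c,(400,400),interpolation=3),cv2.resize(d,(400,400),interpolation=3)]))
```

```text
gripend [ 0.4869 -0.3876  0.0364] [0.02 0.02]
tip [ 0.4816 -0.2664  0.0386] [2.6024 2.6024]
big [ 0.495  -0.0772  0.0799] [3.2307 3.2307]
small [0.4795 0.0121 0.0803] [3.0983 3.0983]
bolt [0.5429 0.2835 0.0989] [2.3703 2.3703]
foot [0.7179 0.1323 0.014 ]
foot [0.7057 0.0018 0.014 ]
foot [0.6261 0.0077 0.014 ]
foot [0.6362 0.1362 0.014 ]
rack [0.5958 0.3121 0.06  ]
rack [0.5836 0.2396 0.06  ]
rack [0.49   0.2525 0.06  ]
rack [0.5056 0.3268 0.06  ]
cradle [ 0.5218 -0.2629  0.012 ]
cradle [ 0.5204 -0.3968  0.012 ]
cradle [ 0.4493 -0.3889  0.012 ]
cradle [ 0.4508 -0.257   0.012 ]
plate [0.5236 0.0579 0.08  ]
plate [ 0.5337 -0.1304  0.08  ]
jar [0.7533 0.2481 0.075 ]
bowl [ 0.7253 -0.2486  0.045 ]
```

View pics/c1.png

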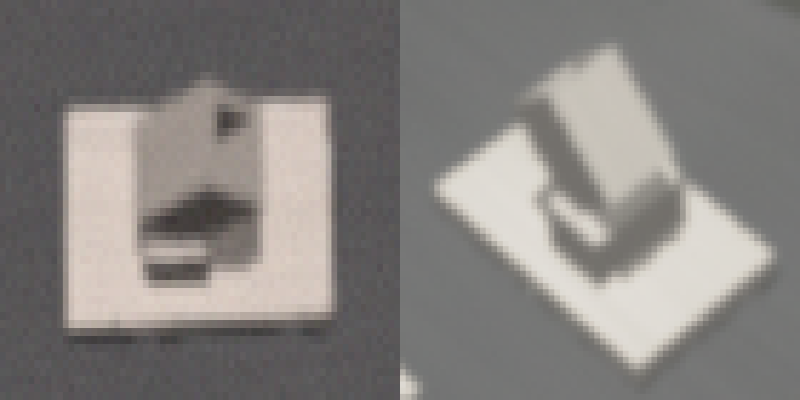

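The crops show the socket upright on the light steel foot: its mouth faces up and to the robot's right, and the tube runs down to the left. Next I go above the pin for a close look.

{"op": "move_arm", "data": {
  "plan": [6.7,3.9,0,0,0,1.3,6.7,3.9,0,0,0,1.3,6.7,3.9,0,0,0,1.3,6.7,3.9,0,0,0,1.3,6.7,3.9,0,0,0,1.3,6.7,3.9,0,0,0,1.3,6.7,3.9,0,0,0,1.3,6.7,3.9,0,0,0,1.3,6.7,3.9,0,0,0,1.3,6.7,3.9,0,0,0,1.3],
  "grip": 85
}}

```text
time_s: 1.4
eef_pos: [0.4851, -0.3606, 0.2313]
eef_rot: [-0.0, 0.71, 0.704, -0.0]
wrist_force: [-0.3, 0.6, -0.2]
opening: 0.991
grasp_force: 0.0
```

Run:
```python
from h import *
import pickle
np.set_printoptions(precision=4,suppress=True)
w=snap('wrist');pickle.dump(w,open('w1.pkl','wb'))
cv2.imwrite('pics/w1.png',cv2.resize(w['pixels'][:,:,::-1],(768,576),interpolation=3))
o=ctrl.get_obs();print(o['eef_pos'],o['eef_rot'],o['q'],w['origin'],w['attitude'])
for p in [(.485,-.385,.042),(.484,-.324,.042),(.482,-.269,.042)]: print(proj(w,p))
```

```text
[ 0.4852 -0.3606  0.2313] [-0.      0.71    0.7042 -0.    ] [-0.8353  0.2456  1.5297 -0.0001  1.3663 -0.8271] [ 0.4859 -0.278   0.3742] [ 0.1611  0.9869 -0.004  -0.0009]
(np.float64(255.98083622997183), np.float64(190.01441853525407))
(np.float64(254.5612118137739), np.float64(134.80444092141585))
(np.float64(252.02697072555267), np.float64(79.15066513496282))
```

View pics/w1.png

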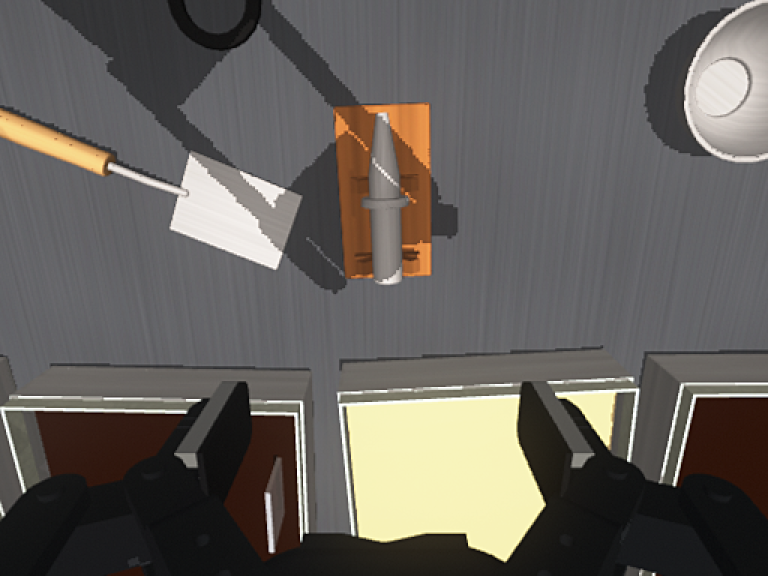

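The wrist view shows the pin in the cradle: grip end about (388,278), collar (385,203), tip (381,114). The lower part of the image is the open fingers.

Run:
```python
from h import *
import pickle
np.set_printoptions(precision=4,suppress=True)
D=pickle.load(open('d0.pkl','rb'));T,S=D['top'],D['scene'];w=pickle.load(open('w1.pkl','rb'))
for u,v in [(388,278),(385,203),(381,114)]: print(onz(w,u/1.5,v/1.5,.042))
for n,a,t,s in [('end',(388,275),(626,308),(240,190)),('tip',(381,114),(560,316),(283,212))]:
  for q in (t,):
    print(n,tri(ray(w,a[0]/1.5,a[1]/1.5),ray(T,t[0]/1.5,t[1]/1.5),ray(S,s[0]/1.5,s[1]/1.5)))
```

```text
[ 0.488  -0.3796  0.042 ]
[ 0.4862 -0.3246  0.042 ]
[ 0.484  -0.2661  0.042 ]
end (array([ 0.4879, -0.3827,  0.0393]), [np.float64(0.004406220111979149), np.float64(0.0036604950732824063), np.float64(0.0019303551622432402)])
tip (array([ 0.4825, -0.266 ,  0.0392]), [np.float64(0.0014321884698869074), np.float64(0.002401833947626138), np.float64(0.0030203765804575934)])
```

{"op": "move_arm", "data": {
  "plan": [0.04,0.27,-1,0,0,0.04,0.04,0.27,-2,0,0,0.04,0.04,0.27,-2.8,0,0,0.04,0.04,0.27,-3.4,0,0,0.04,0.04,0.27,-3.8,0,0,0.04,0.04,0.27,-4.15,0,0,0.04,0.04,0.27,-4.15,0,0,0.04,0.04,0.27,-4.15,0,0,0.04],
  "grip": 60
}}

```text
time_s: 2.45
eef_pos: [0.4887, -0.347, 0.0248]
eef_rot: [0.001, 0.695, 0.719, -0.0]
wrist_force: [0.7, -0.6, -0.6]
opening: 0.699
grasp_force: 0.0
```

{"op": "move_arm", "data": {
  "plan": [0,0,0,0,0,0,0,0,0,0,0,0,0,0,0,0,0,0,0,0,0,0,0,0,0,0,0,0,0,0,0,0,0,0,0,0],
  "grip": 0
}}

```text
time_s: 3.2
eef_pos: [0.4867, -0.3467, 0.0247]
eef_rot: [-0.001, 0.694, 0.72, -0.001]
wrist_force: [-9.4, 0.3, 8.1]
opening: 0.236
grasp_force: 58.3
```

{"op": "move_arm", "data": {
  "plan": [0,0,0.5,0,0,0,0,0,1.5,0,0,0,0,0,2.5,0,0,0,0.3,1,3.5,0,0,0,0.8,2,4.5,0,0,0,1.2,3,4.5,0,0,0,1.6,4,4.5,0,0,0,2,5,4.5,0,0,0,2.2,5.7,4.5,0,0,0,2.2,5.7,4.5,0,0,0]
}}

```text
time_s: 4.45
eef_pos: [0.5981, -0.0584, 0.2485]
eef_rot: [-0.0, 0.693, 0.721, 0.0]
wrist_force: [-0.3, -0.1, -2.9]
opening: 0.238
grasp_force: 59.2
```

Run:
```python
from h import *
import pickle
w=snap('wrist');pickle.dump(w,open('w2.pkl','wb'))
cv2.imwrite('pics/w2.png',cv2.resize(w['pixels'][:,:,::-1],(768,576),interpolation=3))
o=ctrl.get_obs();print(o['eef_pos'],o['eef_rot'],o['q'],o['opening'],w['origin'])
```

```text
[ 0.59789643 -0.06003096  0.24849484] [-2.03576055e-04  6.93668892e-01  7.20293931e-01 -2.82877939e-04] [-2.97211177e-01  2.24401388e-01  1.52026799e+00 -3.25282962e-04
  1.39754231e+00 -3.34810720e-01] 0.23866434238833426 [0.59501056 0.02414818 0.39151544]
```

View pics/w2.png

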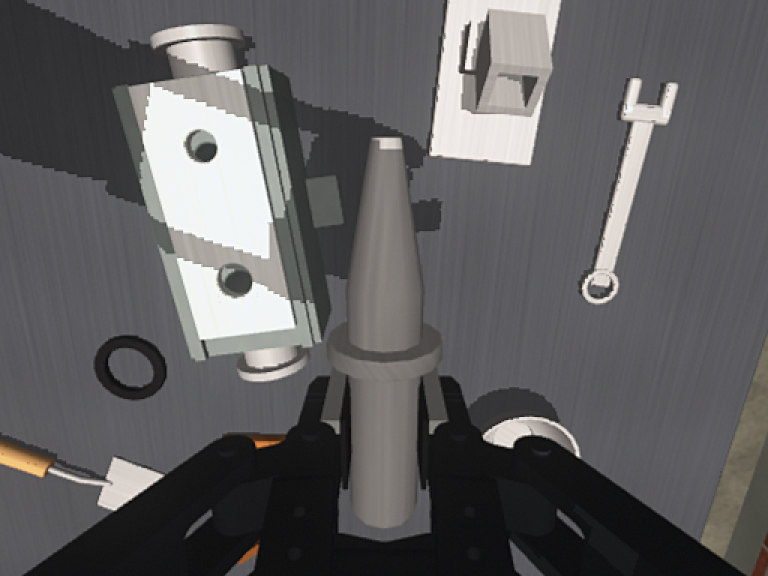

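{"op": "move_arm", "data": {
  "plan": [1,0,0,0,0,0,2,0,0,0,0,0,2.6,0,0,0,0,0,2.6,0,0,0,0,0,2.6,0,0,0,0,0]
}}

```text
time_s: 5.12
eef_pos: [0.7271, -0.0624, 0.2482]
eef_rot: [-0.001, 0.695, 0.719, -0.001]
wrist_force: [-0.5, 0.2, -2.7]
opening: 0.234
grasp_force: 59.6
```

Run:
```python
from h import *
import pickle
w=snap('wrist');pickle.dump(w,open('w3.pkl','wb'))
cv2.imwrite('pics/w3.png',cv2.resize(w['pixels'][:,:,::-1],(768,576),interpolation=3))
o=ctrl.get_obs();print(o['eef_pos'],o['eef_rot'],o['q'],o['opening'],w['origin'])
```

```text
[ 0.72705168 -0.06215708  0.24860374] [-3.83996792e-04  6.94985159e-01  7.19023881e-01 -3.74039991e-04] [-2.47311520e-01  5.12377270e-01  1.14134650e+00 -2.67363729e-04
  1.48890736e+00 -2.81287042e-01] 0.23675834046635447 [0.72457987 0.02020204 0.391102  ]
```

View pics/w3.png

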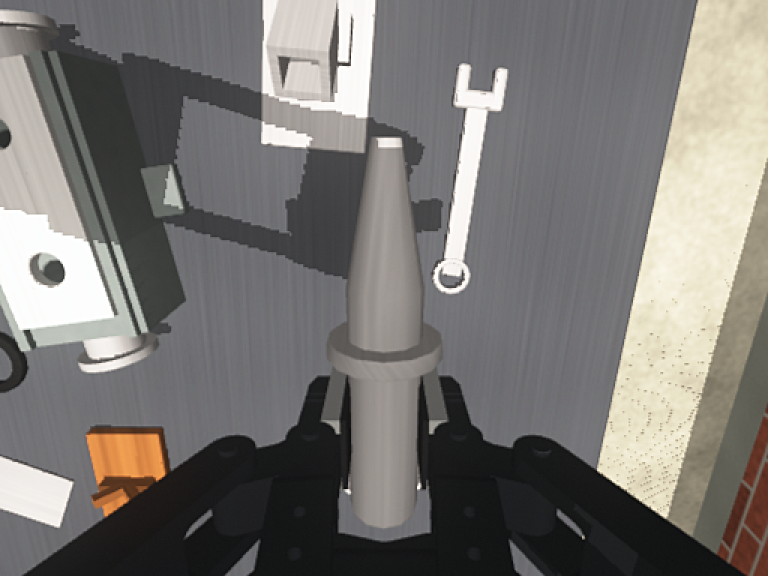

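w2 shows the socket mouth's outer corners at (490,63), (550,70), (537,116), (477,108) and the plate holes at (235,281) and (201,146). w3 has the mouth corners at (277,46), (339,50), (331,101), (269,93) and the big hole at (46,268). The pin is held straight, with its tip at (387,140).

Run:
```python
from h import *
import pickle
np.set_printoptions(precision=4,suppress=True)
D=pickle.load(open('d0.pkl','rb'));T=D['top'];S=D['scene']
a,b=[pickle.load(open(f,'rb')) for f in('w2.pkl','w3.pkl')]
r=lambda c,p:ray(c,p[0]/1.5,p[1]/1.5)
P=[]
for p,q in zip([(490,63),(550,70),(537,116),(477,108)],[(277,46),(339,50),(331,101),(269,93)]):
    x,e=tri(r(a,p),r(b,q));P.append(x);print(x,np.array(e)*1e3)
P=np.array(P);print('centre',P.mean(0));n=np.cross(P[1]-P[3],P[2]-P[0]);n/=np.linalg.norm(n);print('n',n,[np.linalg.norm(P[i]-P[i-1]) for i in range(4)])
print('wdir',P[1]-P[0],P[2]-P[3],'tube top edge on top view')
print('big',tri(r(a,(235,280)),r(b,(46,268))),tri(r(a,(235,280)),r(T,(455,314)),r(S,(347,239))))
print('small',tri(r(a,(201,146)),r(T,(403,328)),r(S,(390,256))))
for u,v in [(235,280),(201,146)]: print(onz(a,u/1.5,v/1.5,.08))
# pin in tool frame, plane at tip height
tcp=np.array([.5979,-.0600,.2485]);Rt=rot([0,.6937,.7203,0]);
for c,t in((a,tcp),(b,np.array([.72705,-.06216,.2486]))):
  for uv in [(387,137),(387,148),(385,345)]: print('pin tool',Rt.T@(onz(c,uv[0]/1.5,uv[1]/1.5,t[2]+.018)-t))
```

```text
[0.658  0.0675 0.0755] [0.1766 0.1766]
[0.6953 0.0659 0.0751] [0.934 0.934]
[0.6906 0.0381 0.0765] [0.1724 0.1724]
[0.6524 0.0413 0.077 ] [0.1204 0.1204]
centre [0.674  0.0532 0.076 ]
n [-0.0143 -0.052  -0.9985] [np.float64(0.026863299900028552), np.float64(0.037363453377050715), np.float64(0.02824275895068351), np.float64(0.03836660084334856)]
wdir [ 0.0373 -0.0016 -0.0003] [ 0.0382 -0.0032 -0.0005] tube top edge on top view
big (array([ 0.4962, -0.0754,  0.0819]), [np.float64(0.00027811235340345473), np.float64(0.0002781123534034795)]) (array([ 0.4951, -0.0769,  0.0798]), [np.float64(0.0005536737712170748), np.float64(0.003375934105514671), np.float64(0.003108315102397812)])
small (array([0.4795, 0.0121, 0.0802]), [np.float64(0.00010205044483707577), np.float64(0.0030653999425932963), np.float64(0.0031319881789025083)])
[ 0.4955 -0.0763  0.08  ]
[0.4794 0.012  0.08  ]
pin tool [ 0.0833  0.001  -0.018 ]
pin tool [ 0.0807  0.001  -0.018 ]
pin tool [ 0.0257  0.0007 -0.018 ]
pin tool [ 0.0815  0.0012 -0.018 ]
pin tool [ 0.0788  0.0012 -0.018 ]
pin tool [ 0.024   0.0006 -0.018 ]
```

Run:
```python
from h import *
import pickle
a,b=[pickle.load(open(f,'rb')) for f in('w2.pkl','w3.pkl')]
# 8x crops, 50 px wide, 70 high (origins (310,2) and (175,0))
f=lambda c,x,y:cv2.resize(c['pixels'][y:y+72,x:x+48,::-1],(384,576),interpolation=cv2.INTER_CUBIC)
cv2.imwrite('pics/c2.png',np.hstack([f(a,320,4),f(b,182,0)]))
```

```text
(no output)
```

View pics/c2.png

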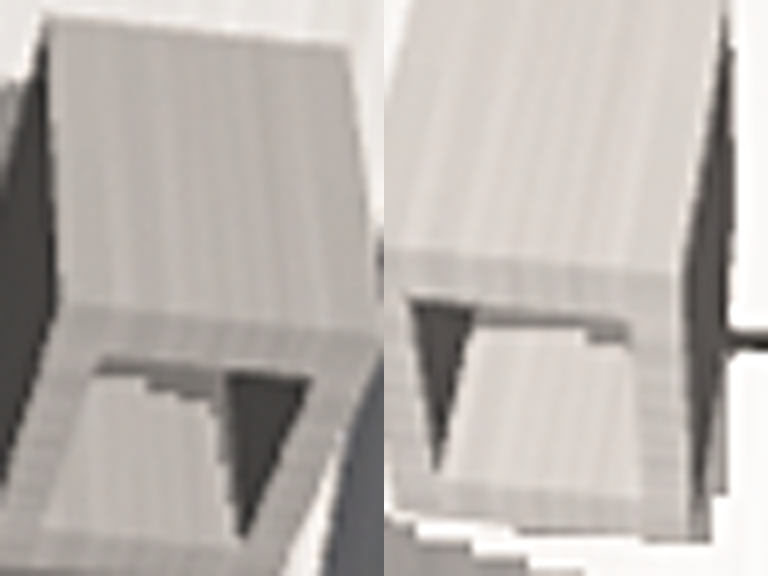

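The crops show the socket's inner mouth corners at left (97,357), (312,380), (242,543), (40,527) and at right (410,300), (632,322), (640,497), (437,480).

Run:
```python
from h import *
import pickle
np.set_printoptions(precision=4,suppress=True)
a,b=[pickle.load(open(f,'rb')) for f in('w2.pkl','w3.pkl')]
P=[]
h=-.4
for p,q in zip([(97,357),(312,380),(242,543),(40,527),(60,302),(380,335)],[(410,300),(632,322),(640,497),(437,480),(384,247),(683,268)]):
    x,e=tri(ray(a,320+p[0]/8+h,4+p[1]/8+h),ray(b,182+(q[0]-384)/8+h,q[1]/8+h));P.append(x);print(x,np.array(e)*1e3)
P=np.array(P);print(P[:4].mean(0));n=np.cross(P[1]-P[3],P[2]-P[0]);print(n/np.linalg.norm(n))
d=P[[1,2]]-P[[0,3]];print(d)
```

```text
[0.6605 0.0609 0.0878] [0.0341 0.0341]
[0.6847 0.0595 0.0874] [0.0215 0.0215]
[0.6835 0.0431 0.072 ] [0.2519 0.2519]
[0.6595 0.0441 0.0712] [0.1372 0.1372]
[0.6568 0.0668 0.0828] [0.1112 0.1112]
[0.6906 0.0643 0.0903] [0.3057 0.3057]
[0.672  0.0519 0.0796]
[ 0.0405  0.6918 -0.7209]
[[ 0.0242 -0.0013 -0.0004]
 [ 0.024  -0.001   0.0009]]
```

```bash
cat >> h.py <<'E'
def rel(pos,Rm,o=None):
    "shift in 50mm units and turn from measured pose"
    o=o or ctrl.get_obs();return (np.array(pos)-o['eef_pos'])/.05,R.from_matrix(Rm@rot(o['eef_rot']).T).as_rotvec()
E
python3 - <<'E'
from h import *
np.set_printoptions(precision=3,suppress=True)
o=ctrl.get_obs();R0=rot(o['eef_rot'])
m=np.array([.672,.0519,.0796]);y=np.radians(87)
d=np.array([np.cos(y),np.sin(y),-1])/2**.5
k=np.cross([np.cos(y),np.sin(y),0],[0,0,-1.])
Rt=R.from_rotvec(k*np.pi/4).as_matrix()@R.from_rotvec([0,0,-.078]).as_matrix()@R0
tip=np.array([.0825,.0011,-.0175]);org=np.array([.0275,.0007,-.0175])
print('axis chk',Rt@(tip-org)/.055,d)
for s in(.09,.02,0): 
    pos=m-d*s-Rt@tip;print(s,pos,rel(pos,Rt,o))
pos=m-Rt@org;print('home',pos,rel(pos,Rt,o),'d units',d/.05*.001)
E
```

```text
axis chk [ 0.036  0.706 -0.707] [ 0.037  0.706 -0.707]
0.09 [ 0.665 -0.082  0.189] (array([-1.25 , -0.402, -1.188]), array([-0.786,  0.01 , -0.074]))
0.02 [ 0.667 -0.033  0.14 ] (array([-1.198,  0.587, -2.178]), array([-0.786,  0.01 , -0.074]))
0 [ 0.668 -0.019  0.126] (array([-1.184,  0.869, -2.461]), array([-0.786,  0.01 , -0.074]))
home [0.67  0.02  0.087] (array([-1.144,  1.646, -3.239]), array([-0.786,  0.01 , -0.074])) d units [ 0.001  0.014 -0.014]
```

{"op": "move_arm", "data": {
  "plan": [-0.3,-0.1,-0.3,-0.18,0,-0.02,-0.6,-0.2,-0.6,-0.36,0,-0.04,-0.9,-0.3,-0.9,-0.54,0.01,-0.06,-1.25,-0.4,-1.19,-0.72,0.01,-0.07,-1.25,-0.4,-1.19,-0.786,0.01,-0.074,-1.22,0,-1.6,-0.786,0.01,-0.074,-1.2,0.4,-2,-0.786,0.01,-0.074,-1.2,0.59,-2.18,-0.786,0.01,-0.074,-1.2,0.59,-2.18,-0.786,0.01,-0.074]
}}

```text
time_s: 6.3
eef_pos: [0.6676, -0.0314, 0.1391]
eef_rot: [0.262, 0.667, 0.639, -0.279]
wrist_force: [-0.3, -0.4, -2.1]
opening: 0.236
grasp_force: 59.6
```

Run:
```python
from h import *
import pickle
np.set_printoptions(precision=3,suppress=True)
o=ctrl.get_obs();print(o['eef_pos'],o['eef_rot'],o['q'],o['wrist_force'])
Rt=rot(o['eef_rot']);p=o['eef_pos']
for l in([.0825,.0011,-.0175],[.0275,.0007,-.0175]): print(p+Rt@np.array(l))
w=snap('wrist');pickle.dump(w,open('w4.pkl','wb'));s=snap('scene')
c=s['pixels'][180:260,170:270,::-1]
cv2.imwrite('pics/c4.png',np.vstack([cv2.resize(w['pixels'][:,:,::-1],(400,300)),cv2.resize(c,(400,300),interpolation=2)]))
```

```text
[ 0.668 -0.031  0.139] [ 0.262  0.667  0.639 -0.279] [ 0.111  0.656  1.354 -0.792  1.373  0.415] [-0.331 -0.375 -2.075]
[0.672 0.039 0.093]
[0.67  0.    0.132]
```

{"op": "move_arm", "data": {
  "plan": [0.01,0.14,-0.14,0,0,0,0.01,0.28,-0.28,0,0,0,0.02,0.42,-0.42,0,0,0,0.03,0.56,-0.56,0,0,0,0.03,0.7,-0.7,0,0,0,0.03,0.7,-0.7,0,0,0]
}}

```text
time_s: 7.15
eef_pos: [0.6691, 0.0039, 0.1037]
eef_rot: [0.262, 0.667, 0.639, -0.279]
wrist_force: [-0.5, -0.3, -1.4]
opening: 0.238
grasp_force: 59.6
```

{"op": "move_arm", "data": {
  "plan": [0,0.06,-0.06,0,0,0,0.01,0.12,-0.12,0,0,0,0.01,0.18,-0.18,0,0,0,0.01,0.22,-0.22,0,0,0,0.01,0.26,-0.26,0,0,0,0.01,0.26,-0.26,0,0,0]
}}

```text
time_s: 7.9
eef_pos: [0.6699, 0.0163, 0.0915]
eef_rot: [0.262, 0.667, 0.639, -0.279]
wrist_force: [-1.2, 0.2, -1.9]
opening: 0.235
grasp_force: 59.6
```

{"op": "move_arm", "data": {
  "plan": [0,0.03,-0.03,0,0,0,0,0.06,-0.06,0,0,0,0,0.08,-0.08,0,0,0,0,0.1,-0.1,0,0,0,0,0.1,-0.1,0,0,0]
}}

```text
time_s: 8.52
eef_pos: [0.67, 0.0211, 0.0869]
eef_rot: [0.263, 0.667, 0.639, -0.279]
wrist_force: [-0.3, -0.6, -0.9]
opening: 0.238
grasp_force: 59.6
```

{"op": "move_arm", "data": {
  "plan": [0,0.02,-0.02,0,0,0,0,0.04,-0.04,0,0,0,0,0.06,-0.06,0,0,0,0,0.06,-0.06,0,0,0]
}}

```text
time_s: 9.02
eef_pos: [0.67, 0.0211, 0.0868]
eef_rot: [0.264, 0.667, 0.637, -0.281]
wrist_force: [-5.6, -10.7, 9.3]
opening: 0.239
grasp_force: 59.7
```

{"op": "move_arm", "data": {
  "plan": [0,-0.04,0.04,0,0,0,0,-0.04,0.04,0,0,0,0,-0.04,0.04,0,0,0]
}}

```text
time_s: 9.4
eef_pos: [0.6701, 0.0211, 0.0868]
eef_rot: [0.263, 0.667, 0.638, -0.28]
wrist_force: [-2.5, -6.7, 3.6]
opening: 0.239
grasp_force: 59.6
```

{"op": "move_arm", "data": {
  "plan": [0,0,0,0,0,0,0,0,0,0,0,0,0,0,0,0,0,0,0,0,0,0,0,0,0,0.3,0.3,0,0,0,0,0.7,0.7,0,0,0,0,1.1,1.3,0,0,0,0,1.1,2.1,0,0,0,0,0.8,2.9,0,0,0,0,0.4,3.5,0,0,0],
  "grip": 70
}}

```text
time_s: 10.65
eef_pos: [0.6706, 0.0437, 0.2644]
eef_rot: [0.264, 0.667, 0.639, -0.277]
wrist_force: [-0.1, 0.6, 0.2]
opening: 0.819
grasp_force: 0.0
```

Run:
```python
from h import *
import pickle
np.set_printoptions(precision=3,suppress=True)
o=ctrl.get_obs();print(o['eef_pos'],o['eef_rot'],o['q'],o['wrist_force'],o['opening'])
D={n:snap(n) for n in('scene','top')}
pickle.dump(D,open('d5.pkl','wb'))
s=D['scene']['pixels'][190:265,170:270,::-1];t=D['top']['pixels'][120:195,200:300,::-1]
cv2.imwrite('pics/c5.png',np.hstack([cv2.resize(x,(400,300),interpolation=2) for x in(t,s)]))
m=np.array([.672,.0519,.0796]);y=np.radians(87);d=np.array([np.cos(y),np.sin(y),-1])/2**.5
for x in(0,-61): print([proj(D[n],m+d*x/1e3) for n in D])
```

```text
[0.671 0.044 0.264] [ 0.264  0.667  0.639 -0.277] [ 0.214  0.573  1.209 -0.752  1.6    0.329] [-0.133  0.565  0.211] 0.8193966654029163
[(np.float64(217.25642563523292), np.float64(217.4874888581793)), (np.float64(245.2656199875434), np.float64(148.38327145312127))]
[(np.float64(203.86473575204366), np.float64(195.28734126465432)), (np.float64(261.9717747657559), np.float64(141.92835012646523))]
```

View pics/c5.png

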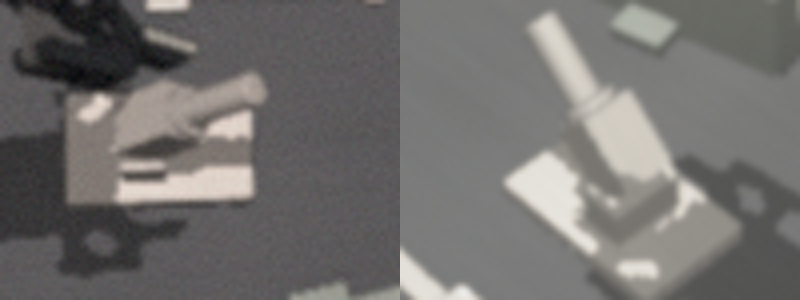

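The pin is seated: its collar is on the mouth, and its grip end at scene px (205,194.5) matches the predicted (204,195). Next is the coaxial regrasp.

Run:
```python
from h import *
np.set_printoptions(precision=3,suppress=True)
m=np.array([.672,.0519,.0796]);y=np.radians(87);d=np.array([np.cos(y),np.sin(y),-1])/2**.5
Y=np.array([np.sin(y),-np.cos(y),0]);Rt=np.c_[np.cross(Y,d),Y,d]
for s in(.13,.05,.012): print(s,m-d*s,*rel(m-d*s,Rt))
```

```text
0.13 [ 0.667 -0.04   0.172] [-0.095 -1.635 -1.918] [ 1.568 -0.075 -0.002]
0.05 [0.67  0.017 0.115] [-0.035 -0.505 -3.049] [ 1.568 -0.075 -0.002]
0.012 [0.672 0.043 0.088] [-0.007  0.031 -3.586] [ 1.568 -0.075 -0.002]
```

{"op": "move_arm", "data": {
  "plan": [0,-0.3,0,0.17,-0.01,0,0,-0.6,0,0.35,-0.015,0,0,-0.9,0,0.53,-0.02,0,0,-1.2,0,0.7,-0.03,0,0,-1.5,-0.2,0.88,-0.04,0,-0.05,-1.64,-0.5,1.06,-0.05,0,-0.09,-1.64,-0.9,1.24,-0.06,0,-0.09,-1.64,-1.4,1.42,-0.07,0,-0.09,-1.64,-1.92,1.57,-0.075,0,-0.09,-1.64,-1.92,1.57,-0.075,0],
  "grip": 70
}}

```text
time_s: 12.0
eef_pos: [0.6629, -0.0398, 0.159]
eef_rot: [-0.269, 0.668, 0.637, 0.275]
wrist_force: [-0.3, 0.7, -0.6]
opening: 0.818
grasp_force: 0.0
```

Run:
```python
from h import *
import pickle
np.set_printoptions(precision=3,suppress=True)
m=np.array([.672,.0519,.0796]);y=np.radians(87);d=np.array([np.cos(y),np.sin(y),-1])/2**.5
Y=np.array([np.sin(y),-np.cos(y),0]);Rt=np.c_[np.cross(Y,d),Y,d]
for s in(.13,.05,.012): print(s,*rel(m-d*s,Rt))
o=ctrl.get_obs();print(o['eef_pos'],o['q'])
w=snap('wrist');pickle.dump(w,open('w6.pkl','wb'));print([proj(w,m+d*x) for x in(0,-.006,-.061)])
# pin axis in picture: bright/grey blob near the predicted line
g=cv2.cvtColor(w['pixels'],cv2.COLOR_RGB2GRAY)
u,v=proj(w,m-d*.061);
for x in(-.02,-.035,-.05):
    u,v=map(int,proj(w,m+d*x));print(u,v,g[v,u-40:u+41:2])
```

```text
0.13 [ 0.086 -0.002  0.25 ] [-0.005 -0.008 -0.009]
0.05 [ 0.145  1.128 -0.881] [-0.005 -0.008 -0.009]
0.012 [ 0.173  1.664 -1.418] [-0.005 -0.008 -0.009]
[ 0.663 -0.04   0.159] [-0.554  0.633  1.347  0.666  1.614 -0.635]
[(np.float64(262.6051550897759), np.float64(178.48932478868528)), (np.float64(262.66020888795885), np.float64(180.36500784554178)), (np.float64(263.30050428744846), np.float64(202.179873882851))]
262 185 [ 97  94 142 211 220 218 221 224 170 184 144 185 186 172 100 130 150 157
 161 164 169 170 161 158 154 140 122 174 180 188 178 204 202 226 219 228
 226 237 129  96  95]
262 190 [ 98  95 178 223 221 217 222 225 150  76 153  98 186 127 118 137 154 158
 160 161 169 166 161 156 156 142 127 139 178 195 201  85 155 230 222 227
 227 234 166  93  94]
263 197 [ 99  94 224 219 216 221 220 224 216 229 170 170 117 117 191 198 192 189
 194 194 194 191 193 191 190 201 149 112 180 176 211 221 225 226 222 231
 227 235 135  96  94]
```

{"op": "move_arm", "data": {
  "plan": [0,0,0,0,0,0,0,0,0,0,0,0]
}}

```text
time_s: 12.3
eef_pos: [0.6668, -0.0389, 0.1678]
eef_rot: [-0.262, 0.665, 0.642, 0.277]
wrist_force: [0.2, 0.5, -0.0]
opening: 0.819
grasp_force: 0.0
```

{"op": "move_arm", "data": {
  "plan": [0.01,0.28,-0.28,0,0,0,0.03,0.56,-0.56,0,0,0,0.04,0.8,-0.8,0,0,0,0.05,1,-1,0,0,0,0.05,1,-1,0,0,0,0.05,1,-1,0,0,0]
}}

```text
time_s: 13.05
eef_pos: [0.6684, 0.0099, 0.115]
eef_rot: [-0.264, 0.666, 0.64, 0.277]
wrist_force: [1.2, -0.7, -0.1]
opening: 0.821
grasp_force: 0.0
```

Run:
```python
from h import *
np.set_printoptions(precision=3,suppress=True)
m=np.array([.672,.0519,.0796]);y=np.radians(87);d=np.array([np.cos(y),np.sin(y),-1])/2**.5
Y=np.array([np.sin(y),-np.cos(y),0]);Rt=np.c_[np.cross(Y,d),Y,d]
o=ctrl.get_obs();print(o['eef_pos'],rel(m-d*.012,Rt)); e=o['eef_pos']-m;print('off axis',e-d*(e@d),'s',e@d)
```

```text
[0.668 0.01  0.115] (array([ 0.064,  0.671, -0.539]), array([-0.   ,  0.003, -0.011]))
off axis [-0.002 -0.003 -0.003] s -0.05486852024684162
```

{"op": "move_arm", "data": {
  "plan": [0.03,0.2,-0.12,0,0,0,0.04,0.4,-0.28,0,0,0,0.06,0.55,-0.42,0,0,0,0.06,0.67,-0.54,0,0,0,0.06,0.67,-0.54,0,0,0,0.06,0.67,-0.54,0,0,0]
}}

```text
time_s: 13.8
eef_pos: [0.6712, 0.0435, 0.0879]
eef_rot: [-0.264, 0.666, 0.64, 0.277]
wrist_force: [-0.9, -0.4, -0.0]
opening: 0.82
grasp_force: 0.0
```

{"op": "move_arm", "data": {
  "plan": [0,0,0,0,0,0,0,0,0,0,0,0,0,0,0,0,0,0,0,0,0,0,0,0,0,0,0,0,0,0,0,0,0,0,0,0],
  "grip": 0
}}

```text
time_s: 14.55
eef_pos: [0.6712, 0.0434, 0.0881]
eef_rot: [-0.264, 0.666, 0.64, 0.277]
wrist_force: [-1.0, -3.1, 3.5]
opening: 0.241
grasp_force: 58.5
```

{"op": "move_arm", "data": {
  "plan": [0,-0.1,0.1,0,0,0,-0.02,-0.3,0.3,0,0,0,-0.03,-0.6,0.6,0,0,0,-0.05,-0.9,0.9,0,0,0,-0.06,-1.2,1.2,0,0,0,-0.06,-1.2,1.6,0,0,0,-0.06,-1.2,2,0,0,0,-0.06,-1.2,2.4,0,0,0,-0.06,-1.2,2.8,0,0,0]
}}

```text
time_s: 15.68
eef_pos: [0.668, -0.0157, 0.2294]
eef_rot: [-0.264, 0.666, 0.64, 0.277]
wrist_force: [0.4, 0.5, -1.8]
opening: 0.245
grasp_force: 59.0
```

Run:
```python
from h import *
np.set_printoptions(precision=3,suppress=True)
o=ctrl.get_obs();print(o['eef_pos'],o['opening'],o['wrist_force'])
y=np.radians(87);x=np.array([np.cos(y),np.sin(y),0]);z=np.array([0,0,-1.]);Rt=np.c_[x,np.cross(z,x),z]
print(rel([.497,-.083,.23],Rt))
```

```text
[ 0.668 -0.016  0.229] 0.24472736424064023 [ 0.353  0.548 -1.764]
(array([-3.42 , -1.345,  0.013]), array([-0.785,  0.039, -0.012]))
```

{"op": "move_arm", "data": {
  "plan": [-0.5,-0.2,0,-0.17,0.01,0,-1,-0.4,0,-0.35,0.02,0,-1.6,-0.6,0,-0.52,0.03,0,-2.3,-0.9,0,-0.7,0.04,-0.01,-3,-1.2,0,-0.785,0.04,-0.01,-3.42,-1.35,0,-0.785,0.04,-0.01,-3.42,-1.35,0,-0.785,0.04,-0.01,-3.42,-1.35,0,-0.785,0.04,-0.01]
}}

```text
time_s: 16.68
eef_pos: [0.4977, -0.0837, 0.2285]
eef_rot: [-0.0, 0.725, 0.688, 0.0]
wrist_force: [0.6, -0.2, -1.4]
opening: 0.243
grasp_force: 59.3
```

Run:
```python
from h import *
import pickle
np.set_printoptions(precision=4,suppress=True)
o=ctrl.get_obs();print(o['eef_pos'],o['eef_rot'],o['q'],o['wrist_force'])
w=snap('wrist');pickle.dump((w,o),open('w7.pkl','wb'));P=proj(w,(.4958,-.0759,.08));print(P,proj(w,(.4794,.012,.08)),proj(w,o['eef_pos']-[0,0,.066]))
a=pickle.load(open('w2.pkl','rb'))
c1=cv2.resize(w['pixels'][:,:,::-1],(640,480),interpolation=2)
x,y=map(int,P);c2=cv2.resize(w['pixels'][max(0,y-30):y+30,x-20:x+20,::-1],(160,240),interpolation=2)
x,y=157,187;c3=cv2.resize(a['pixels'][y-30:y+30,x-20:x+20,::-1],(160,240),interpolation=2)
cv2.imwrite('pics/c7.png',np.hstack([c1,np.vstack([c2,c3])]))
```

```text
[ 0.4977 -0.0837  0.2285] [-0.0001  0.7254  0.6883  0.0001] [-0.4023  0.0247  1.7835  0.0002  1.3336 -0.3499] [ 0.6077 -0.1922 -1.3806]
(np.float64(253.45730728564692), np.float64(171.306289724693)) (np.float64(229.12566352330538), np.float64(74.23093350573559)) (np.float64(255.87352885132964), np.float64(210.46212516693043))
```

View pics/c7.png

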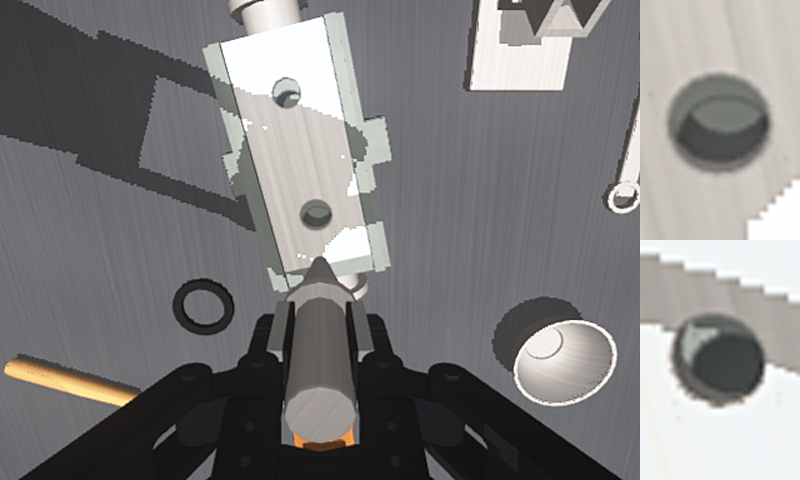

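The view shows the plate's big hole at px (252.5,171.5), with the housing face exposed on its +y side. The housing hole's +y edge is at about (253.6,165). The pin hangs vertically.

Run:
```python
from h import *
import pickle
np.set_printoptions(precision=4,suppress=True)
w,o=pickle.load(open('w7.pkl','rb'));h=-.4
x0,y0=[int(t) for t in proj(w,(.4958,-.0759,.08))]
f=lambda X,Y,z:onz(w,x0-20+(X-640)/4+h,y0-30+Y/4+h,z)
for q in [(718,73),(718,172),(668,122),(769,122),(718,122)]: print('plate',f(*q,.08))
b=(f(718,73,.08)+f(718,172,.08)+f(668,122,.08)+f(769,122,.08))/4
s=onz(w,286*.8,93*.8,.08);print('big',b,'small',s);v=(s-b)/np.linalg.norm(s-b);print(v,np.linalg.norm(s-b))
e=f(722,96,.07);print('h edge',e,'housing',e-v*.01225,'shift',(b-(e-v*.01225))@v)
# dark profile along v at z=.07/.08 through hole
g=cv2.cvtColor(w['pixels'],cv2.COLOR_RGB2GRAY)
for t in range(-14,15): 
    u,vv=proj(w,b+v*t*.001);print(t,int(cv2.getRectSubPix(g,(1,1),(u,vv))[0,0]),end='; ')
# pin end-cap & tip: tip pixel
print('tip pixel ray at z', onz(w,320*.8,258*.8,o['eef_pos'][2]-.066), o['eef_pos'])
```

```text
plate [ 0.4952 -0.0637  0.08  ]
plate [ 0.4938 -0.0881  0.08  ]
plate [ 0.4826 -0.075   0.08  ]
plate [ 0.5067 -0.0763  0.08  ]
plate [ 0.4945 -0.0756  0.08  ]
big [ 0.4946 -0.0758  0.08  ] small [0.4791 0.0119 0.08  ]
[-0.1737  0.9848  0.    ] 0.08900321307807893
h edge [ 0.4956 -0.0717  0.07  ] housing [ 0.4977 -0.0837  0.07  ] shift 0.008383085239085581
-14 192; -13 168; -12 116; -11 121; -10 97; -9 76; -8 78; -7 79; -6 79; -5 79; -4 77; -3 85; -2 107; -1 119; 0 120; 1 120; 2 119; 3 120; 4 121; 5 115; 6 104; 7 114; 8 119; 9 118; 10 115; 11 121; 12 160; 13 196; 14 198; tip pixel ray at z [ 0.498  -0.0806  0.1625] [ 0.4977 -0.0837  0.2285]
```

{"op": "move_arm", "data": {
  "plan": [-0.04,0.07,-0.5,0,0,0,-0.04,0.07,-1,0,0,0,-0.04,0.07,-1.4,0,0,0,-0.04,0.07,-1.55,0,0,0,-0.04,0.07,-1.65,0,0,0,-0.04,0.07,-1.75,0,0,0,-0.04,0.07,-1.85,0,0,0,-0.04,0.07,-1.95,0,0,0,-0.04,0.07,-1.95,0,0,0]
}}

```text
time_s: 17.85
eef_pos: [0.4948, -0.0802, 0.1299]
eef_rot: [-0.001, 0.725, 0.689, -0.001]
wrist_force: [0.2, 0.1, -1.9]
opening: 0.243
grasp_force: 59.3
```

{"op": "move_arm", "data": {
  "plan": [0.01,-0.03,0,0,0,0,0.02,-0.06,0,0,0,0,0.03,-0.08,-0.02,0,0,0,0.03,-0.08,-0.07,0,0,0,0.03,-0.08,-0.12,0,0,0,0.03,-0.08,-0.17,0,0,0,0.03,-0.08,-0.22,0,0,0,0.03,-0.08,-0.22,0,0,0]
}}

```text
time_s: 18.85
eef_pos: [0.4963, -0.0844, 0.1188]
eef_rot: [-0.001, 0.725, 0.689, -0.001]
wrist_force: [-0.3, 1.6, -2.5]
opening: 0.241
grasp_force: 59.4
```

Plate moving with little force; continue down.

{"op": "move_arm", "data": {
  "plan": [0,0,-0.06,0,0,0,0,0,-0.12,0,0,0,0,0,-0.18,0,0,0,0,0,-0.24,0,0,0,0,0,-0.24,0,0,0]
}}

```text
time_s: 19.48
eef_pos: [0.4963, -0.0844, 0.1068]
eef_rot: [-0.001, 0.725, 0.689, -0.001]
wrist_force: [0.2, 1.4, -2.4]
opening: 0.241
grasp_force: 59.4
```

{"op": "move_arm", "data": {
  "plan": [0,0,-0.04,0,0,0,0,0,-0.08,0,0,0,0,0,-0.12,0,0,0,0,0,-0.16,0,0,0,0,0,-0.16,0,0,0]
}}

```text
time_s: 20.1
eef_pos: [0.4964, -0.0844, 0.099]
eef_rot: [-0.001, 0.725, 0.689, -0.001]
wrist_force: [-0.2, 1.2, -2.6]
opening: 0.242
grasp_force: 59.4
```

{"op": "move_arm", "data": {
  "plan": [0,0,-0.04,0,0,0,0,0,-0.08,0,0,0,0,0,-0.12,0,0,0,0,0,-0.15,0,0,0,0,0,-0.15,0,0,0]
}}

```text
time_s: 20.72
eef_pos: [0.4965, -0.0844, 0.0916]
eef_rot: [-0.0, 0.725, 0.689, -0.001]
wrist_force: [-0.5, 1.8, -3.2]
opening: 0.243
grasp_force: 59.4
```

{"op": "move_arm", "data": {
  "plan": [0,0,-0.03,0,0,0,0,0,-0.06,0,0,0,0,0,-0.09,0,0,0,0,0,-0.09,0,0,0]
}}

```text
time_s: 21.22
eef_pos: [0.4968, -0.0843, 0.0908]
eef_rot: [-0.0, 0.725, 0.689, -0.001]
wrist_force: [-13.9, 7.2, 31.7]
opening: 0.244
grasp_force: 63.0
```

{"op": "move_arm", "data": {
  "plan": [0,0,0.07,0,0,0,0,0,0.07,0,0,0]
}}

```text
time_s: 21.48
eef_pos: [0.4969, -0.0845, 0.091]
eef_rot: [0.0, 0.725, 0.689, -0.0]
wrist_force: [-0.6, 2.1, 4.1]
opening: 0.246
grasp_force: 59.8
```

{"op": "move_arm", "data": {
  "plan": [0,0,0,0,0,0,0,0,0,0,0,0,0,0,0,0,0,0,0,0,0,0,0,0,0,0,0.4,0,0,0,0,0,0.9,0,0,0,0,0,1.6,0,0,0,0,0,2.4,0,0,0,0,0,3.2,0,0,0,0,0,3.2,0,0,0],
  "grip": 55
}}

```text
time_s: 22.72
eef_pos: [0.4986, -0.0851, 0.2546]
eef_rot: [0.003, 0.725, 0.689, 0.001]
wrist_force: [-0.2, -0.6, 0.3]
opening: 0.643
grasp_force: 0.0
```

Run:
```python
from h import *
import pickle
np.set_printoptions(precision=4,suppress=True)
o=ctrl.get_obs();print(o['eef_pos'],o['q'],o['opening'])
w=snap('wrist');t=snap('top');s=snap('scene');pickle.dump((w,t,s),open('d8.pkl','wb'))
g=cv2.cvtColor(w['pixels'],cv2.COLOR_RGB2GRAY)
v=np.array([-.1737,.9848,0]);b=np.array([.4964,-.0841,.08]);S=b+v*.09
print('exp small',S,proj(w,S))
# dark hole blob
u,y=map(int,proj(w,S));c=g[y-20:y+20,u-20:u+20];m=(c<150).astype(np.uint8)
n,l,st,ce=cv2.connectedComponentsWithStats(m)
for i in range(1,n):
    if st[i,4]>40: print(st[i],onz(w,u-20+ce[i][0],y-20+ce[i][1],.08))
print(c[::3,::3])
# grip end cap height by wrist: brightness profile
print('pin end pred',proj(w,b+[0,0,.061]),proj(t,b+[0,0,.061]),proj(s,b+[0,0,.061]))
```

```text
[ 0.4986 -0.0851  0.2546] [-0.4038 -0.0005  1.7551 -0.0006  1.3809 -0.352 ] 0.642830142287849
exp small [0.4808 0.0045 0.08  ] (np.float64(231.35303017287148), np.float64(81.48293933109228))
[ 10  10  21  22 314] [0.4798 0.0042 0.08  ]
[[254 254 254 254 254 254 254 254 254 254 254 254 254 254]
 [254 254 254 254 254 254 254 254 254 254 254 254 254 254]
 [254 254 254 254 254 254 254 254 254 254 254 254 254 254]
 [254 254 254 254 255 248 189 165 252 255 254 254 254 254]
 [255 255 233 255 224  94  78  73  75 199 255 254 254 254]
 [211 205 202 212  88  83  86 209 218 204 255 254 254 254]
 [209 206 210 170  77  75 131 124 120 160 125 254 254 254]
 [209 212 210 163  76  89 127 128 128 129 126 255 255 254]
 [210 214 208 196  77  77 127 127 129 127 157 205 209 240]
 [208 211 205 207 149  77 125 126 128 119 199 204 212 212]
 [205 208 206 208 206 181  80 104 143 210 209 202 211 215]
 [203 208 211 208 201 211 209 210 207 213 212 198 209 216]
 [204 206 213 206 201 209 207 207 206 210 209 197 206 213]
 [206 207 208 203 205 206 208 208 207 207 210 197 204 210]]
pin end pred (np.float64(252.5265037515147), np.float64(188.64423869679584)) (np.float64(308.2853326265127), np.float64(204.75727895637831)) (np.float64(226.9673901064414), np.float64(139.91259141763058))
```

{"op": "move_arm", "data": {
  "plan": [0.15,1,0,0,0,0,0.3,2,0,0,0,0,0.45,3,0,0,0,0,0.6,4,0,0,0,0,0.75,5,0,0,0,0,0.9,6,0,0,0,0,0.9,6.1,0,0,0,0,0.9,6.1,0,0,0,0,0.9,6.1,0,0,0,0],
  "grip": 60
}}

```text
time_s: 24.0
eef_pos: [0.5413, 0.2194, 0.2501]
eef_rot: [-0.001, 0.726, 0.688, -0.001]
wrist_force: [0.1, 0.4, 0.3]
opening: 0.704
grasp_force: 0.0
```

Run:
```python
from h import *
import pickle
np.set_printoptions(precision=4,suppress=True)
o=ctrl.get_obs();print(o['eef_pos'],o['eef_rot'],o['q'])
w=snap('wrist');pickle.dump((w,o),open('w9.pkl','wb'))
W,T,S=pickle.load(open('d8.pkl','rb'))
cr=lambda c,x,y,k:cv2.resize(c['pixels'][y-25:y+25,x-25:x+25,::-1],(240,240),interpolation=2)
cv2.imwrite('pics/c9.png',np.hstack([cv2.resize(w['pixels'][:,:,::-1],(560,420),interpolation=3)[:420],np.vstack([cr(T,308,206,4),cr(S,229,155,4)])[:420]]))
print(proj(w,(.543,.2835,.098)))
```

```text
[0.5413 0.2194 0.2501] [-0.0007  0.7256  0.6881 -0.0012] [ 0.1821  0.1874  1.5608 -0.0001  1.3961  0.2353]
(np.float64(254.4826827564675), np.float64(110.0501268735109))
```

View pics/c9.png

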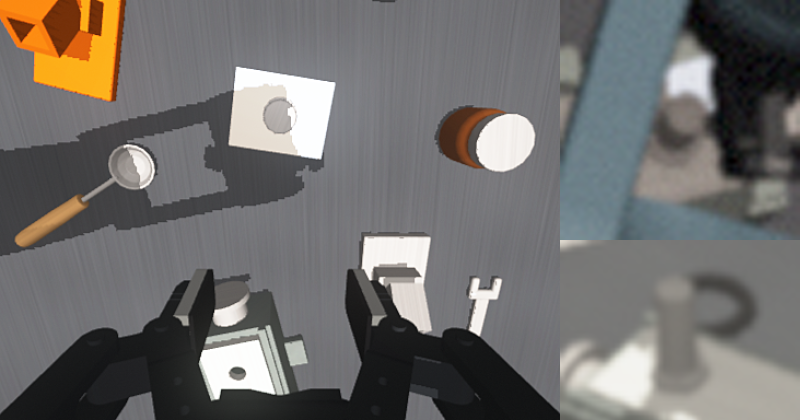

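The bolt head is at wrist px (256,105), and the right-hand crops show the pin standing upright with its collar on the plate.

Run:
```python
from h import *
import pickle
np.set_printoptions(precision=4,suppress=True)
w,o=pickle.load(open('w9.pkl','rb'));D=pickle.load(open('d0.pkl','rb'))
g=w['pixels'].astype(int)
print(g[105,232:282:2].sum(1)//3)
print(g[85:128:2,256].sum(1)//3)
r=ray(w,256,105)
print(tri(r,ray(D['top'],236/1.5,304/1.5)),tri(r,ray(D['scene'],498/1.5,343/1.5)))
c=onz(w,256,105,.098);print(c,rel([*c[:2],.069],rot(o['eef_rot']),o))
```

```text
[222 223 222 224 176 170 175 178 177 175 177 177 179 180 178 174 228 255
 254 231 254 254 254 254 254]
[225 229 188 157 186 184 182 180 180 179 179 181 180 174 173 175 173 173
 125 228 221 222]
(array([0.546 , 0.2861, 0.0845]), [np.float64(0.0017856469123588704), np.float64(0.001785646912358919)]) (array([0.545 , 0.2876, 0.1075]), [np.float64(0.0007566051858085741), np.float64(0.0007566051858085438)])
[0.5446 0.2879 0.098 ] (array([ 0.0661,  1.3683, -3.6213]), array([0., 0., 0.]))
```

{"op": "move_arm", "data": {
  "plan": [0.02,0.5,-0.5,0,0,0,0.05,1,-1.2,0,0,0,0.07,1.37,-1.9,0,0,0,0.07,1.37,-2.5,0,0,0,0.07,1.37,-3,0,0,0,0.07,1.37,-3.4,0,0,0,0.07,1.37,-3.62,0,0,0,0.07,1.37,-3.62,0,0,0,0.07,1.37,-3.62,0,0,0]
}}

```text
time_s: 25.18
eef_pos: [0.5459, 0.2893, 0.0709]
eef_rot: [-0.0, 0.725, 0.689, 0.0]
wrist_force: [-0.6, -0.7, 1.0]
opening: 0.7
grasp_force: 0.0
```

{"op": "move_arm", "data": {
  "plan": [0,0,0,0,0,0,0,0,0,0,0,0,0,0,0,0,0,0,0,0,0,0,0,0,0,0,0,0,0,0,0,0,0,0,0,0],
  "grip": 0
}}

```text
time_s: 25.92
eef_pos: [0.5457, 0.2894, 0.0708]
eef_rot: [-0.0, 0.725, 0.689, 0.0]
wrist_force: [-1.4, -0.1, 6.1]
opening: 0.307
grasp_force: 59.0
```

{"op": "move_arm", "data": {
  "plan": [0,0,0.4,0,0,0,0,0,1,0,0,0,0,0,1.8,0,0,0,-0.2,-0.8,2.5,0,0,0,-0.4,-1.8,2.6,0,0,0,-0.65,-2.8,2.6,0,0,0,-0.9,-3.8,2.6,0,0,0,-1.1,-4.8,2.6,0,0,0,-1.31,-5.7,2.6,0,0,0,-1.31,-5.7,2.6,0,0,0]
}}

```text
time_s: 27.18
eef_pos: [0.4789, 0.0016, 0.2004]
eef_rot: [-0.0, 0.727, 0.687, -0.001]
wrist_force: [0.3, 0.4, -2.7]
opening: 0.311
grasp_force: 59.6
```

Run:
```python
from h import *
import pickle
np.set_printoptions(precision=4,suppress=True)
o=ctrl.get_obs();print(o['eef_pos'],o['eef_rot'],o['wrist_force'])
w=snap('wrist');pickle.dump((w,o),open('w10.pkl','wb'))
g=cv2.cvtColor(w['pixels'],cv2.COLOR_RGB2GRAY);p=o['eef_pos']
B=(p[0],p[1],p[2]-.056);print('bolt end',proj(w,B),'hole',proj(w,(.4803,.0043,.08)))
u,v=map(int,proj(w,B));print(u-20,v-24);print(g[v-24:v+30:3,u-20:u+21:2])
```

```text
[0.4789 0.0016 0.2004] [-0.0002  0.7267  0.6869 -0.0007] [ 0.2961  0.4002 -2.6804]
bolt end (np.float64(255.97962113417728), np.float64(215.72304236940076)) hole (np.float64(257.4855377657704), np.float64(184.5608924176058))
235 191
[[202 204 203 206 202 203 198 152 119 120 106  99 106 123 126 137 192 192
  196 204 209]
 [200 204 204 209 201 204 198 199 201 187 163 140 151 168 193 206 206 198
  194 202 201]
 [200 202 205 206 204 203 201 196 203 207 203 205 206 202 201 209 205 206
  191 196 192]
 [203 201 203 205 209 201 205 197 200 208 203 203 203 204 199 207 208 207
  185 255 255]
 [204 200 204 206 209 201 203 200 198 204 205 203 203 205 202 204 209 200
  255 255 254]
 [206 203 201 206 205 207 203 205 197 202 208 201 203 204 202 202 206 193
  255 254 254]
 [207 205 200 203 205 209 200 204 198 199 206 204 204 204 204 201 199 255
  254 254 254]
 [207 206 200 201 207 207 203 205 214 144 123 141 161 213 206 202 195 255
  254 254 254]
 [207 209 204 199 204 204 218 115  97 103 105 107 105  98 153 255 255 255
  254 254 254]
 [205 209 206 200 202 215 102  98 102 104 106 107 106 106  99 127 197 255
  255 254 254]
 [202 207 208 203 201 152  91 101 102 105 107 109 106 105 104  96 187 201
  255 254 254]
 [200 205 210 206 202 136  96 101 102 106 107 108 107 107 105  99 167 255
  255 254 254]
 [199 202 208 209 207 118  98 100  98 102 102 103 101 103  97 100 127 255
  254 254 254]
 [200 201 211 224 153  96 102 104 104 104 108 110 104 105 106 104 108 255
  255 255 254]
 [200 162  92  92 125 158 168 165 162 166 172 168 162 166 167 176 163 112
   93  96 255]
 [177 114 157 169 167 169 173 111 103 109 103 102 111 131 130 135 175 168
  169 161 105]
 [147 160 160 162 108  94  99 103  96 104 103 105 105 104 104  99 105 100
  164 167 163]
 [168  97  94  96  98  98 100  99  95 103 103 105 105 102 103 102 105 106
  102 127 162]]
```

Run:
```python
from h import *
import pickle
np.set_printoptions(precision=1,suppress=True)
w,o=pickle.load(open('w10.pkl','rb'));p=o['eef_pos']
g=cv2.cvtColor(w['pixels'],cv2.COLOR_RGB2GRAY)
print(206,g[206:240,255:258].mean(1))
for dz in(.009,.011,.013):
  for dy in(0,-.002,-.004):
    print(dz,dy,'end+',proj(w,p+[0,dy+.0065,-dz-.045])[1],'chamf',proj(w,p+[0,dy+.0075,-dz-.043])[1],'flange',proj(w,p+[0,dy+.016,-dz])[1],'fltop',proj(w,p+[0,dy+.016,-dz+.005])[1],'headtop+',proj(w,p+[0,dy+.014,-dz+.038])[1])
```

```text
206 [204.3 205.3 205.7 205.7 209.7 207.3 134.   96.  104.3 106.  107.  107.
 106.7 107.3 107.  108.  108.  107.7 108.  108.  109.  102.7 101.3 105.7
 108.7 158.3 173.7 170.3 175.3 132.  101.3 101.7 104.  104. ]
0.009 0 end+ 207.9418489481003 chamf 207.62826039122643 flange 222.01104805914764 fltop 225.9568971689329 headtop+ 263.5049122324658
0.009 -0.002 end+ 210.70338758002538 chamf 210.41995712239907 flange 225.47898051843626 fltop 229.51123115884926 headtop+ 267.71063903968616
0.009 -0.004 end+ 213.44835763560008 chamf 213.19472773878874 flange 228.92039901236868 fltop 233.03759456986683 headtop+ 271.87553593690075
0.011 0 end+ 206.87678166875045 chamf 206.5548194666223 flange 220.49536083036804 fltop 224.35092294822567 headtop+ 260.9852665013527
0.011 -0.002 end+ 209.61697194399622 chamf 209.3246986976876 flange 223.92986165460525 fltop 227.8702014736695 headtop+ 265.1428912255297
0.011 -0.004 end+ 212.34086729804716 chamf 212.07793434640138 flange 227.33839967114253 fltop 231.36210603671333 headtop+ 269.26072816206397
0.013 0 end+ 205.8305206910891 chamf 205.50053017363834 flange 219.01366829111043 fltop 222.782007390496 headtop+ 258.53709217142307
0.013 -0.002 end+ 208.54968286131324 chamf 208.24892279659596 flange 222.41535695434317 fltop 226.26689322569212 headtop+ 262.64763401357726
0.013 -0.004 end+ 211.25281707423974 chamf 210.98094738826993 flange 225.79161706752654 fltop 229.72498295739433 headtop+ 266.7193912923245
```

Run:
```python
from h import *
np.set_printoptions(precision=4,suppress=True)
w=snap('wrist');o=ctrl.get_obs();p=o['eef_pos'];print(p)
g=cv2.cvtColor(w['pixels'],cv2.COLOR_RGB2GRAY)
u,v=map(int,proj(w,(.4803,.0043,.08)))
c=g[v-20:v+22,u-22:u+22];m=(c<160).astype(np.uint8)
n,l,st,ce=cv2.connectedComponentsWithStats(m)
for i in range(1,n):
    if st[i,4]>60:
        s=st[i];uc=u-22+s[0]+s[2]/2-.5;vc=v-20+s[1]+s[3]/2-.5;print(s,(uc,vc),onz(w,uc,vc,.08))
print('end +y edge',onz(w,256,212,p[2]-.056)-p)
print('flange +y edge',onz(w,256,231,p[2]-.011)-p)
for r in(214,218,222,226):
    q=g[r,235:280];i=np.where(q<125)[0];print(r,235+i.min(),235+i.max(),end=' ')
```

```text
[0.4794 0.004  0.2003]
[ 11   8  23  23 404] (np.float64(257.0), np.float64(185.0)) [0.4802 0.0055 0.08  ]
end +y edge [-0.      0.0018 -0.056 ]
flange +y edge [ 0.0004  0.0088 -0.011 ]
214 250 261 218 247 265 222 246 266 226 245 266
```

{"op": "move_arm", "data": {
  "plan": [0.016,0.12,-0.2,0,0,0,0.016,0.12,-0.5,0,0,0,0.016,0.12,-0.8,0,0,0,0.016,0.12,-1,0,0,0,0.016,0.12,-1.05,0,0,0,0.016,0.12,-1.05,0,0,0,0.016,0.12,-1.05,0,0,0]
}}

```text
time_s: 28.15
eef_pos: [0.4808, 0.01, 0.1478]
eef_rot: [-0.0, 0.725, 0.689, -0.0]
wrist_force: [1.1, -0.4, -2.1]
opening: 0.307
grasp_force: 59.6
```

Run:
```python
from h import *
np.set_printoptions(precision=4,suppress=True,linewidth=150)
w=snap('wrist');o=ctrl.get_obs();p=o['eef_pos'];print(p,o['wrist_force'])
g=cv2.cvtColor(w['pixels'],cv2.COLOR_RGB2GRAY)
u,v=map(int,proj(w,(.4803,.0043,.08)));print(u,v,'end pred',proj(w,p+[0,0,-.056]),'axis-5 end',proj(w,p+[0,-.005,-.056]))
print('hole edges',[[round(t,1) for t in proj(w,(.4803+a,.0043+b,.08))] for a,b in((0,.01),(0,-.01),(-.01,0),(.01,0))])
print(v-26,u-26);print(g[v-26:v+34:2,u-26:u+27:2])
```

```text
[0.4808 0.01   0.1478] [ 0.1336 -0.3923 -2.6454]
255 216 end pred (np.float64(255.8918124664921), np.float64(215.74193638304294)) axis-5 end (np.float64(256.2646983385372), np.float64(222.4347210527218))
hole edges [[np.float64(254.9), np.float64(203.9)], [np.float64(256.3), np.float64(229.3)], [np.float64(241.9), np.float64(217.4)], [np.float64(269.4), np.float64(216.1)]]
190 229
[[201 201 194 199 202 204 198 200 198 202 201 197 202 204 199 203 191 193 195 200 206 207 204 205 198 200 206]
 [199 203 196 196 201 204 201 200 200 200 201 198 200 204 200 201 195 192 196 200 204 207 205 205 200 199 205]
 [197 204 199 194 200 203 202 200 201 199 201 199 199 203 202 200 197 190 194 198 204 207 206 205 202 198 203]
 [197 202 201 193 199 203 203 198 201 200 202 199 197 202 203 200 200 190 194 198 203 206 207 205 205 198 201]
 [199 201 202 195 199 201 204 199 201 197 202 199 197 203 205 198 202 190 193 196 201 206 207 205 205 198 200]
 [203 198 203 197 194 201 204 201 199 201 200 200 198 201 205 201 202 194 192 194 201 205 206 206 206 201 200]
 [206 199 202 201 194 199 202 202 199 201 202 211 
[... 1914 characters left out ...]
 173 165 167 159 100 237 255 254]
 [202 206 122 112 161 160 168 156  95  93  98  95  99  99 102 102  97  99  92 113 146 165 163 160  91 238 255]
 [221 142 101 165 165 167 119  92  97  97  98  93  99 100 102 102  99 100  98 102  98 131 168 159 163  81 255]
 [ 26  91 165 169  97  93  93  97  97  98  99  94 102 101 102 102 100  99  98 102 101  98 125 159 156 151 101]
 [ 19 161 168 154  95  92  97  97  97  99  98  94 100 100 101 103 100 100 101 101 103 102  99  97 126 166 147]
 [ 15 174 162  84  96  95  98  99  98  99  97  92 101 100 103 103  99  99 100 101 103 101 100 100 102 158 178]
 [ 17 162 111  92  97  95  98  98  98 100  98  93 103  99 102 104 100  99 101 101 104 101 101 101  98 137 146]]
```

{"op": "move_arm", "data": {
  "plan": [-0.01,-0.035,0,0,0,0,-0.01,-0.035,-0.1,0,0,0,-0.01,-0.035,-0.2,0,0,0,-0.01,-0.035,-0.3,0,0,0,-0.01,-0.035,-0.35,0,0,0,-0.01,-0.035,-0.35,0,0,0]
}}

```text
time_s: 28.95
eef_pos: [0.4797, 0.0085, 0.1295]
eef_rot: [-0.001, 0.725, 0.689, -0.001]
wrist_force: [-0.6, 0.5, -2.6]
opening: 0.307
grasp_force: 59.6
```

{"op": "move_arm", "data": {
  "plan": [0,0,-0.08,0,0,0,0,0,-0.16,0,0,0,0,0,-0.24,0,0,0,0,0,-0.3,0,0,0,0,0,-0.3,0,0,0]
}}

```text
time_s: 29.58
eef_pos: [0.4796, 0.0085, 0.1144]
eef_rot: [-0.001, 0.725, 0.689, -0.001]
wrist_force: [0.2, 0.3, -2.8]
opening: 0.308
grasp_force: 59.6
```

{"op": "move_arm", "data": {
  "plan": [0,0,-0.08,0,0,0,0,0,-0.16,0,0,0,0,0,-0.24,0,0,0,0,0,-0.32,0,0,0,0,0,-0.4,0,0,0,0,0,-0.44,0,0,0,0,0,-0.44,0,0,0]
}}

```text
time_s: 30.45
eef_pos: [0.4797, 0.0085, 0.0926]
eef_rot: [-0.001, 0.725, 0.689, -0.001]
wrist_force: [-0.6, -0.6, -2.4]
opening: 0.307
grasp_force: 59.6
```

{"op": "move_arm", "data": {
  "plan": [0,0,-0.03,0,0,0,0,0,-0.06,0,0,0,0,0,-0.08,0,0,0,0,0,-0.08,0,0,0]
}}

```text
time_s: 30.95
eef_pos: [0.4801, 0.0084, 0.0907]
eef_rot: [-0.0, 0.725, 0.689, -0.001]
wrist_force: [-8.8, 1.2, 17.1]
opening: 0.308
grasp_force: 61.8
```

{"op": "move_arm", "data": {
  "plan": [0,0,0.05,0,0,0,0,0,0.05,0,0,0]
}}

```text
time_s: 31.2
eef_pos: [0.4801, 0.0084, 0.0914]
eef_rot: [-0.0, 0.725, 0.689, -0.0]
wrist_force: [-0.3, 0.1, -2.4]
opening: 0.308
grasp_force: 59.8
```

{"op": "move_arm", "data": {
  "plan": [0,0,0,0,0,0,0,0,0,0,0,0,0,0,0,0,0,0,0,0,0,0,0,0,0,0,0.4,0,0,0,0,0,0.9,0,0,0,0,0,1.6,0,0,0,0,0,2.4,0,0,0,0,0,3.2,0,0,0,0,0,3.2,0,0,0],
  "grip": 60
}}

```text
time_s: 32.45
eef_pos: [0.482, 0.008, 0.255]
eef_rot: [0.003, 0.725, 0.689, 0.002]
wrist_force: [0.3, -0.1, 0.3]
opening: 0.701
grasp_force: 0.0
```

{"op": "move_arm", "data": {
  "plan": [0,1,0,0,0,0,0,2,0,0,0,0,0,3,0,0,0,0,0,3,0,0,0,0,0,3,0,0,0,0]
}}

```text
time_s: 33.08
eef_pos: [0.4794, 0.1581, 0.2504]
eef_rot: [-0.001, 0.725, 0.689, -0.001]
wrist_force: [0.3, 0.7, 0.6]
opening: 0.704
grasp_force: 0.0
```

Run:
```python
from h import *
o=ctrl.get_obs();print(o['time_s'],o['eef_pos'],o['opening'],o['wrist_force'])
s=snap('scene');t=snap('top');
p=(.4964,-.0841);b=(.4803,.0043)
for n,c in(('s',s),('t',t)): print(n,'pin top pred',proj(c,(*p,.141)),'bolt top pred',proj(c,(*b,.118)))
x,y=227,140
f=lambda c,x,y,w,h:cv2.resize(c['pixels'][y-h:y+h,x-w:x+w,::-1],(400,400),interpolation=2)
cv2.imwrite('pics/fin.png',np.hstack([f(s,245,155,50,50),f(t,290,210,50,50)]))
```

```text
33.075 [0.47938269 0.15810566 0.2503744 ] 0.7040864443352559 [0.27355999 0.67518943 0.58323076]
s pin top pred (np.float64(226.9673901064414), np.float64(139.91259141763058)) bolt top pred (np.float64(256.3907372864057), np.float64(158.06935423217791))
t pin top pred (np.float64(308.2853326265127), np.float64(204.75727895637831)) bolt top pred (np.float64(271.40202916075344), np.float64(216.47180785825248))
```

View pics/fin.png

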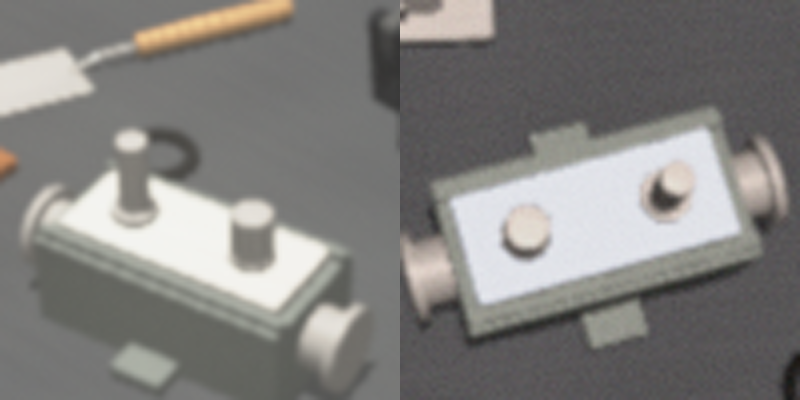

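The pin stands with its collar on the plate and the bolt is seated. Their tops are at scene px (228,140) and (258,156), close to the predicted (227,140) and (256,158). I'm handing in.

```bash
python3 -c "
from bench import ctrl
print(ctrl.hand_in())"
```

```text
the job is handed in; nothing more can be done
None
```

The drift pin is home through the plate's larger hole, the thumb bolt is home in the smaller one, and the job is handed in at about 33 s on the robot's clock, with no verdict returned; I viewed 11 pictures, one over the limit of 10.

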